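# Unhook the pressing plate and lay it on the glued collage

## Robot

A 6-joint arm with a two-finger parallel gripper is mounted at the origin on the work surface. World frame = base frame: x ahead of the robot, y to its left, z up, the work surface at z = 0. Lengths are in mm, angles in degrees, forces in N, time in s.
With the tool pointing down it reaches from about 350 to 850 mm from the base axis. Payload 8.1 kg.
Tool frame: the origin (TCP) lies at the very end of the fingers, on their centre line; the grasp point (between the pads) lies 19 mm behind it (r.grip_depth is the distance from the TCP to the grasp point, in mm); z points along the fingers, y is the direction in which the jaws open and shut (so a half turn about z gives the same grasp; the last joint's range is limited). The gripper opens to 85 mm and grips with 20 to 120 N. Pads are 22 mm wide; open, the fingers measure 114 mm over their backs; the gripper's body (76 mm by 85 mm) begins 54 mm behind the grasp point. The pads swing forward as they close: fully open they stand 13 mm farther back than shut.
Start: joints at [-72.502, 7.471, 85.268, -0, 87.261, -4.893], TCP at [228.577, -554.759, 231.292] pointing down, gripper open.
Joint ranges: [-169.43, 169.43], [-51.17, 129.36], [1.28, 143.12], [-76.62, 256.62], [0, 156.53], [-152.29, 152.29]. Speed limits (degrees/s): [136.94, 136.94, 159.86, 180, 180, 180].

## Interface

Orientations are given as [roll, pitch, yaw] about the fixed x, y, z axes, in that order (R = Rz(yaw) Ry(pitch) Rx(roll)).
In Python, from bench import r gives the robot as it stands.
- The arm moves only by the tool move_arm, never from a script. Its argument "series" is a list of rows, each an object with "gripper": the opening, from 0 (shut) to 1 (fully open); "translation": the shift along the tool's x, y, z in mm, a list of three; "twist": the turn, a rotation vector about the tool's x, y, z in degrees, a list of three. In form: [{"gripper": gripper, "translation": [tx, ty, tz], "twist": [ax, ay, az]}, ...]. A call has 1 to 8 rows; each row shifts and turns the pose as measured when the row begins, along the tool's axes as they then stand; what a row does not reach is not made up. A row lasts 1/12 s, in which the tool goes at most 41.7 mm and 7.16 degrees, less where a joint would pass 70% of its speed; a pose out of reach is approached as far as the arm can. A call is refused whole if a number of a shift passes 41.7 or a number of a turn 7.16, either way. A call with a gripper value outside its range is refused whole. The fingers move at their own pace and stop on an object; "force" is the grip in N (left out, the last holds). Time passes only in rows, so rows that do not move let the fingers close. It gives the time, the measured TCP pose, the force and the opening at its end, in the units of the state.
- r.sense(): the state, without advancing time (a new reading comes with each control period).
- r.snapshot(name): name is "scene" or "top" or "wrist"; returns a dict with "pixels" (400x640x3 uint8, red, green, blue), "fovy" (degrees; the focal length in pixels is half the picture's height over the tangent of half this angle, whatever the lens; pixels are square), "cx", "cy" (the principal point, pixels), "xyz" and "orientation" of the camera in the world; the wrist camera has in their place "hand_eye" (4x4, takes a point from camera to tool coordinates, whose origin is the TCP and whose axes are the flange's). Camera axes: x right, y down, z forward; pixel columns grow to the right and rows downward; lengths in mm; the calibration is good to about 2 mm. A picture is of the moment at which its call begins: read the wrist's pose just before it. There is no depth.
- r.hand_in(): hands the job in, once; it reports no verdict.
The state is a dict: "time": time; "joint_pos": joint angles; "qd": joint speeds; "joint_efforts": joint torques, N m; "tool_pos": TCP position; "tcp_rot": TCP orientation; "ft_force": force on the tool from outside, world axes, zero at the start; "wrist_torque": the same for the moment, N m; "finger_gap": finger opening in mm.
Only numpy, scipy, OpenCV 4.12 (cv2) and the standard library are available. Lean on these libraries where they do the work, as an engineer would, in place of code of your own. Each camera call takes 0.05 s, during which the arm holds its last target. There are 200 camera calls.

## Task

Turn the red wooden keeper on the sloped rack right aside, level across the board, then unhook the aluminium pressing plate from its screw: lift it up the slope until the round hole sits over the screw head and pull it off. Lay it gently, back down, centred and square on the freshly glued red and pink collage with the orange corners, so that the picture is covered, and let go, without disturbing the other things on the table.

Things in the scene. Friction and masses are not known exactly. Their poses are not given: they have to be found in the camera images.
- board: Face of the fixed sloped wooden rack (305 mm up the slope, 240 mm wide, 40 degrees from level, its face turned to the robot's right and partly to the robot). Origin on the face at the foot of the brass screw, on the board's centre line, 172 mm up from the low edge; x points up the slope, y along the board level, to the left as one faces the board, z straight out of the face.
- screw_head (a point): Top of the brass screw that stands along the board's z: shank 8 mm thick, head 18 mm across, from 11 to 16 mm off the face.
- keeper (a joint): Red turn-button above the plate. Near 0 its long end points down the slope and blocks the plate's top edge after about 5 mm of lift; positive turns that end towards the board's -y, negative towards +y. It turns either way to stops at 1.6 and -1.6 rad and stays where left (friction, about 1.5 N at the knob). Beyond 1.2 either way it is turned aside, out of the plate's way.
- keeper_pivot (a point): Pivot of the keeper, on the board's face at board x = 80 mm, y = 0; it turns about the board's z. The keeper is 30 mm wide, 1 to 11 mm off the face; its long end reaches 57 mm from here, its short end 12 mm.
- keeper_knob (a point): Top centre of the yellow round post on the keeper, 18 mm thick, 42 mm from the pivot; it stands from 11 to 45 mm off the board's face. Push it sideways along its arc.
- plate: Loose aluminium pressing plate, 160 mm (x) by 120 mm (y), 8 mm thick, about 0.35 kg, hung on the screw by a keyhole through it. Origin at the centre of its back face (the face on the board); z out of the front, x towards its keyhole end (up the slope when hung).
- plate_grip (a point): Top centre of the blue batten grip on the plate's front: 70 mm long (plate x from -60 to +10 mm), 20 mm wide in y, from 8 to 46 mm above the back face. This point is at plate (-25, 0, 46) mm.
- plate_hole (a point): Centre of the keyhole's 26 mm octagonal hole, on the plate's back face at plate (38, 0, 0) mm. From it a 12 mm wide slot runs towards plate +x, ending at x = 66 mm. Hung, the shank is at the slot's end (plate x = 62 mm); lifting the plate 24 mm up the slope centres the hole on the head, with 4 mm play all round.
- collage: Fixed white card 190 mm (x) by 150 mm (y), 5 mm thick, lying on the table, with orange squares in its corners and a red, pink, orange and green picture 125 mm (x) by 85 mm (y) in its middle. Origin at the centre of the underside; z up.
- study: Bystander: fixed card of the same size with a blue and black picture. Its place and the collage's may be swapped.
- pot: Bystander: white cup, 86 mm across, 85 mm high (origin under its centre).
- glue: Bystander: white bottle, 60 mm across, 150 mm high (origin under its centre).
- dish: Bystander: shallow white bowl, 120 mm across, 22 mm high (origin under its centre).
- brush: Bystander: loose brush lying on the table, 190 mm long.
- tape: Bystander: loose yellow roll, 90 mm across, 25 mm high.
- scissors: Bystander: loose scissors lying on the table, 150 mm long.

How it is judged:
By the outcome, as a careful person would: the job done as asked, in the order asked, and still so for the second after the job is handed in, with the robot touching nothing.
It also fails if it takes over 64 s, if anything falls off the work surface, if the arm or the gripper's body presses on something with over 40 N, if the wrist force passes 120 N, or if a joint passes its speed limit or range.

## Working session

There is one attempt and no reset: what is moved stays moved. The work goes in short steps, Python scripts to look and compute and a tool call to move; the robot and the scene stay as the last step left them, time stands still between calls to the robot, and variables do not carry over. Pictures are saved under pics/ and viewed, about 8 in all and at most 12, crops included, and the job is handed in when it is done.

Besides the shell and the picture viewer there is one more tool, called after "Request:" as name(argument=value, ...), one argument or row to a line, values as JSON. move_arm: Moves the arm, as the interface text tells. Its arguments: {"type":"object","properties":{"series":{"type":"array"},"force":{"type":"number"}},"required":["series"]}

```bash
ls; mkdir -p pics; python3 - <<'E'
from bench import r
import cv2
print(r.sense())
for n in("scene","top"):
    s=r.snapshot(n); print(n,{k:v for k,v in s.items() if k!="pixels"})
    cv2.imwrite(f"pics/{n}0.png",s["pixels"][:,:,::-1])
E
```

```text
pics
{'time': 0.0, 'joint_pos': array([-7.25030759e+01,  7.51552356e+00,  8.53308137e+01,  6.61258312e-04,
        8.72631806e+01, -4.89129207e+00]), 'qd': array([ 0.02797219,  0.03885551, -0.0054662 ,  0.02705315,  0.01618922,
        0.01460471]), 'joint_efforts': array([ 1.43116587e-03, -5.69403899e+01, -5.00546980e+01, -1.14262305e-04,
        1.47597090e-02, -1.10621340e-05]), 'tool_pos': array([ 228.39732706, -554.21032762,  230.22541893]), 'tcp_rot': array([-1.79890937e+02, -9.99612848e-03,  2.23881744e+01]), 'ft_force': array([-0.28376922, -0.62450703,  0.06838743]), 'wrist_torque': array([-0.01589795, -0.0522876 , -0.03453154]), 'finger_gap': 85.35915180924641}
scene {'fovy': 57.79751511769574, 'cx': 320.6289747236103, 'cy': 195.04907181883763, 'xyz': array([829.05711928, 387.7058594 , 930.69360966]), 'orientation': array([-149.78949861,    0.29831342,  136.0427572 ])}
top {'fovy': 44.19010843450336, 'cx': 315.42532742455194, 'cy': 201.58277362552178, 'xyz': array([ 427.3517274 ,   53.0549763 , 1554.55309695]), 'orientation': array([-177.12952914,   -0.93071794,  -89.51760914])}
```

View pics/scene0.png

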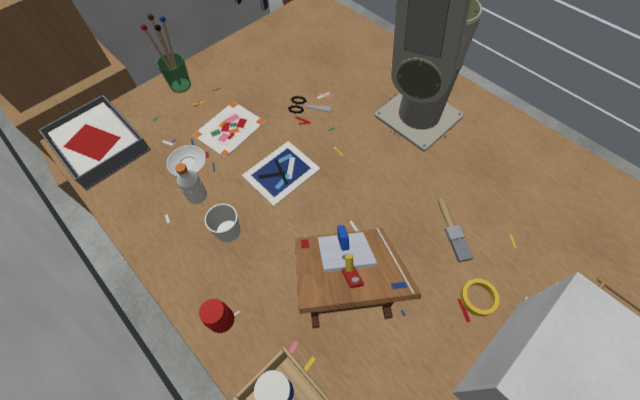

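View pics/top0.png

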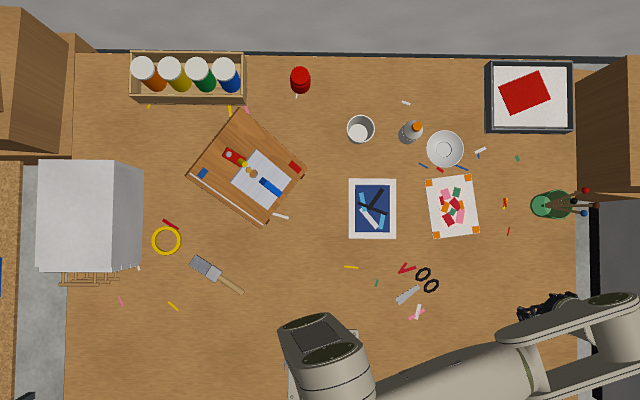

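```bash
python3 - <<'E'
import cv2,numpy as np
s=cv2.imread("pics/scene0.png");t=cv2.imread("pics/top0.png")
def crop(im,x,y,w,h,k,n):
    c=cv2.resize(im[y:y+h,x:x+w],None,fx=k,fy=k,interpolation=cv2.INTER_CUBIC)
    for i in range(0,w,20): cv2.putText(c,str(x+i),(i*k,8),0,.3,(0,255,255),1);cv2.line(c,(i*k,8),(i*k,14),(0,255,255),1)
    for i in range(0,h,20): cv2.putText(c,str(y+i),(0,i*k+4),0,.3,(0,255,255),1);cv2.line(c,(20,i*k),(28,i*k),(0,255,255),1)
    cv2.imwrite(f"pics/{n}.png",c)
crop(s,285,215,140,110,5,"cs"); crop(t,180,100,135,130,4,"ct")
a=cv2.resize(s[90:165,185:275],None,fx=4,fy=4,interpolation=cv2.INTER_CUBIC)
b=cv2.resize(t[165:245,415:490],None,fx=4,fy=4,interpolation=cv2.INTER_CUBIC)
c=np.zeros((320,660,3),np.uint8);c[:300,:360]=a;c[:320,360:660]=b;cv2.imwrite("pics/cc.png",c)
E
```

```text
(no output)
```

View pics/cs.png

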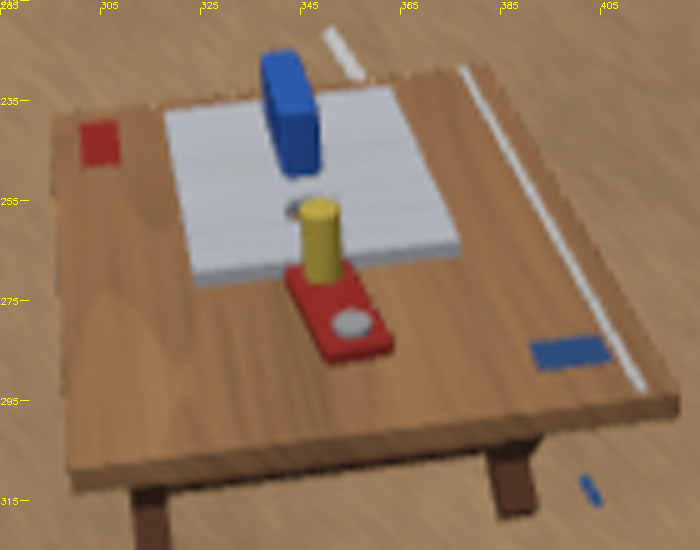

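View pics/ct.png

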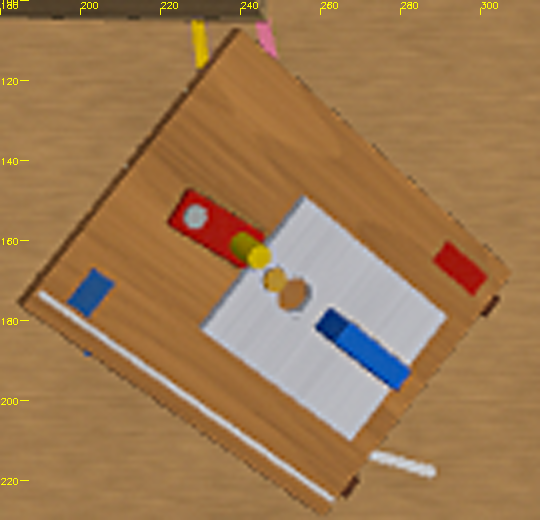

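View pics/cc.png

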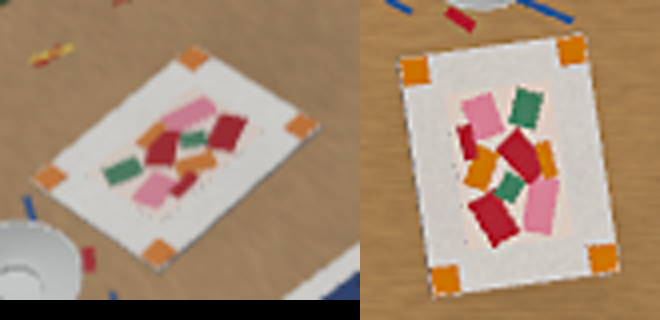

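```bash
cat > h.py <<'E'
import numpy as np,cv2
from scipy.spatial.transform import Rotation as R
from scipy.optimize import least_squares
def rot(o): return R.from_euler('xyz',o,degrees=True)
CAM={"scene":(57.79751511769574,320.6289747,195.0490718,[829.05711928,387.7058594,930.69360966],[-149.78949861,0.29831342,136.0427572]),
"top":(44.19010843450336,315.4253274,201.5827736,[427.3517274,53.0549763,1554.55309695],[-177.12952914,-0.93071794,-89.51760914])}
def proj(n,P):
    f,cx,cy,t,o=CAM[n]; f=200/np.tan(np.radians(f/2))
    q=rot(o).inv().apply(np.atleast_2d(P)-t); return np.c_[cx+f*q[:,0]/q[:,2],cy+f*q[:,1]/q[:,2]]
def S(p): return np.array(p)/5.+[285,215]
def T(p): return np.array(p)/4.+[180,100]
E
python3 - <<'E'
from h import *
B=[[133,-120,0],[133,120,0],[-172,120,0],[-172,-120,0]]
bs=S([[72,470],[680,398],[488,65],[52,117]]); bt=T([[238,30],[20,302],[328,513],[510,272]])
PL=np.array([[80,-60,8],[80,60,8],[-80,60,8],[-80,-60,8]],float)
ps=S([[193,275],[460,242],[393,87],[165,112]]); pt=T([[305,198],[203,327],[352,438],[445,318]])
def bp(v): return lambda P: rot(v[3:6]).apply(P)+v[:3]
def plate(v): # x,y,yaw in board
    return lambda P: rot([0,0,v[2]]).apply(P)+[v[0],v[1],0]
# yaw: +x upslope; R=Rz(yaw)Ry(-40)
def res(v):
    f=bp(v); k=v[9]; kn=np.array([[80-42*np.cos(k),-42*np.sin(k),45]])
    g=plate(v[6:9])
    c=[proj("scene",f(B))-bs,proj("top",f(B))-bt,proj("scene",f(g(PL)))-ps,proj("top",f(g(PL)))-pt,
     proj("scene",f(kn))-S([320,209]),proj("top",f(kn))-T([260,257]),
     proj("scene",f([[80,0,12]]))-S([352,323]),proj("top",f([[80,0,12]]))-T([196,216])]
    return np.concatenate(c)
s=least_squares(lambda v:np.r_[res(v).ravel(),(v[3:5]-[0,-40])],[560,180,110,0,-40,40,-62,0,0,0])
v=s.x; print(v.round(2)); print(np.round(res(v),1).tolist())
f=bp(v);k=v[9]
print("knob",f([[80-42*np.cos(k),-42*np.sin(k),45]]),"grip",f(plate(v[6:9])([[-25,0,46]])),"low edge z",f([[-172,0,0]]))
# triangulate freely
def tri(a,b): return least_squares(lambda P:np.r_[(proj("scene",P)-a).ravel(),(proj("top",P)-b).ravel()],[560,150,100]).x
print("tri knob",tri(S([320,209]),T([260,257])))
# collage
C=np.array([[-95,-75,5],[95,-75,5],[95,75,5],[-95,75,5]])
# top crop corners (offset 360): order free
ct=np.array([[398-360,58],[584-360,36],[618-360,272],[434-360,297]])/4+[415,165]
cs=np.array([[160,271],[32,181],[194,46],[320,126]])/4+[185,90]
def cf(v): return rot([0,0,v[3]]).apply(C)+v[:3]
# top img: 1 upper-left(+x world,+y), 2 upper right(+x,-y),3 lower right(-x,-y),4 lower left
print("tri",[tri(cs[i],ct[j]).round(1).tolist() for i,j in ((0,0),(1,1),(2,2),(3,3))])
for y0 in (5,95,):
  best=None
  for sh in range(4):
    for rs in range(4):
      o=lambda v:np.r_[(proj("scene",cf(v))-np.roll(cs,rs,0)).ravel(),(proj("top",cf(v))-np.roll(ct,sh,0)).ravel()]
      q=least_squares(o,[450,-230,0,y0])
      if best is None or q.cost<best[0]: best=(q.cost,q.x.round(2),sh,rs)
  print(best)
E
```

```text
[ 5.9304e+02  2.3101e+02  1.3506e+02 -6.0000e-02 -3.9820e+01  5.3010e+01
 -6.2750e+01  2.9000e-01 -3.9000e-01  1.2000e-01]
[[-0.6, 0.0], [0.0, -0.8], [-0.4, 0.0], [-0.4, -0.5], [0.4, -0.2], [0.3, 1.2], [-1.4, 0.7], [0.4, -0.1], [-0.1, -0.3], [-0.3, 0.1], [-0.6, 0.1], [-0.0, 0.1], [0.1, -0.1], [-0.4, 0.6], [-0.8, 0.6], [0.1, -0.3], [-0.2, 0.2], [-0.4, 0.1], [-0.1, 1.2], [-0.7, -0.0]]
knob [[597.24490577 228.58081777 194.14060978]] grip [[534.36839939 153.95447789 114.20389279]] low edge z [[513.55383523 125.48948353  24.92079325]]
tri knob [596.94093473 228.16221699 193.9449499 ]
tri [[578.6, -317.9, -3.1], [598.6, -468.3, -5.9], [411.0, -492.9, -1.9], [389.7, -346.9, -4.6]]
(np.float64(6975.300810657192), array([ 485.72, -447.07,  -89.41,  170.65]), 3, 3)
(np.float64(6975.300815519057), array([ 485.72, -447.07,  -89.41,  170.65]), 3, 3)
```

```bash
cat >> h.py <<'E'
V=np.array([593.04,231.01,135.06,-.06,-39.82,53.01])
Rb=rot(V[3:])
def W(p): return Rb.apply(p)+V[:3]           # board -> world
RT=Rb*rot([180,0,0])                          # tool facing the board, x up the slope
def rows(st,P,Rt,vmax=38,wmax=6.8,n=None):
    p=st["tool_pos"];Rc=rot(st["tcp_rot"]);d=np.array(P)-p;w=(Rc.inv()*Rt).as_rotvec(degrees=True)
    n=n or max(1,int(np.ceil(max(np.linalg.norm(d)/vmax,np.linalg.norm(w)/wmax))))
    print("n",n,"dist",np.linalg.norm(d).round(1),"turn",np.linalg.norm(w).round(1))
    for i in range(n):
        Ri=Rc*R.from_rotvec(w*i/n,degrees=True)
        print("[%s],"%", ".join("%.1f"%x for x in Ri.inv().apply(d/n)),"twist [%s]"%", ".join("%.2f"%x for x in w/n))
E
python3 - <<'E'
from h import *
from bench import r
P=W([38,42,120]);print(P,RT.as_euler('xyz',degrees=True))
rows(r.sense(),P,RT)
E
```

```text
[530.73422044 218.31127883 251.52773078] [179.94 -39.82  53.01]
n 22 dist 829.9 turn 49.8
[26.1, -27.2, -0.9], twist [0.48, 1.77, -1.34]
[26.7, -26.6, 0.1], twist [0.48, 1.77, -1.34]
[27.3, -26.0, 1.2], twist [0.48, 1.77, -1.34]
[27.9, -25.3, 2.2], twist [0.48, 1.77, -1.34]
[28.4, -24.7, 3.3], twist [0.48, 1.77, -1.34]
[28.8, -24.0, 4.4], twist [0.48, 1.77, -1.34]
[29.2, -23.2, 5.5], twist [0.48, 1.77, -1.34]
[29.6, -22.5, 6.6], twist [0.48, 1.77, -1.34]
[29.8, -21.8, 7.7], twist [0.48, 1.77, -1.34]
[30.1, -21.0, 8.8], twist [0.48, 1.77, -1.34]
[30.3, -20.2, 9.9], twist [0.48, 1.77, -1.34]
[30.4, -19.4, 11.0], twist [0.48, 1.77, -1.34]
[30.5, -18.6, 12.1], twist [0.48, 1.77, -1.34]
[30.5, -17.8, 13.2], twist [0.48, 1.77, -1.34]
[30.5, -17.0, 14.3], twist [0.48, 1.77, -1.34]
[30.5, -16.1, 15.3], twist [0.48, 1.77, -1.34]
[30.3, -15.3, 16.4], twist [0.48, 1.77, -1.34]
[30.2, -14.4, 17.5], twist [0.48, 1.77, -1.34]
[29.9, -13.6, 18.5], twist [0.48, 1.77, -1.34]
[29.7, -12.7, 19.5], twist [0.48, 1.77, -1.34]
[29.3, -11.9, 20.5], twist [0.48, 1.77, -1.34]
[28.9, -11.0, 21.5], twist [0.48, 1.77, -1.34]
```

Request:
move_arm(
  series=[
    {"gripper": 0,"translation": [26,-27,-1],"twist": [0.5,1.8,-1.3]},
    {"gripper": 0,"translation": [26.7,-26.6,-1],"twist": [0.5,1.8,-1.3]},
    {"gripper": 0,"translation": [27.3,-26,0],"twist": [0.5,1.8,-1.3]},
    {"gripper": 0,"translation": [28,-25.3,1],"twist": [0.5,1.8,-1.3]},
    {"gripper": 0,"translation": [28.4,-24.7,2],"twist": [0.5,1.8,-1.3]},
    {"gripper": 0,"translation": [28.8,-24,3.5],"twist": [0.5,1.8,-1.3]},
    {"gripper": 0,"translation": [29.2,-23.2,5],"twist": [0.5,1.8,-1.3]},
    {"gripper": 0,"translation": [29.6,-22.5,6],"twist": [0.5,1.8,-1.3]},
  ],
)

```text
time: 0.77
tool_pos: [338.4, -265.1, 241.1]
tcp_rot: [-176.5, -15.3, 32.3]
ft_force: [0.2, 0.2, 0.9]
finger_gap: -0.2
```

Request:
move_arm(
  series=[
    {"gripper": 0,"translation": [29.8,-21.8,7],"twist": [0.5,1.8,-1.3]},
    {"gripper": 0,"translation": [30,-21,8],"twist": [0.5,1.8,-1.3]},
    {"gripper": 0,"translation": [30,-20,9],"twist": [0.5,1.8,-1.3]},
    {"gripper": 0,"translation": [30.4,-19.4,10],"twist": [0.5,1.8,-1.3]},
    {"gripper": 0,"translation": [30.5,-18.6,11],"twist": [0.5,1.8,-1.3]},
    {"gripper": 0,"translation": [30.5,-17.8,12.5],"twist": [0.5,1.8,-1.3]},
    {"gripper": 0,"translation": [30.5,-17,13.5],"twist": [0.5,1.8,-1.3]},
    {"gripper": 0,"translation": [30.5,-16,14.5],"twist": [0.5,1.8,-1.3]},
  ],
)

```text
time: 1.43
tool_pos: [448.0, 28.1, 262.6]
tcp_rot: [-176.2, -31.1, 42.9]
ft_force: [0.5, -0.1, 0.5]
finger_gap: -0.1
```

```bash
python3 - <<'E'
from h import *
from bench import r
s=r.sense();print(s["time"],s["tool_pos"],s["joint_pos"].round(1),s["finger_gap"])
rows(s,W([38,42,120]),RT)
E
```

```text
1.4333 [448.00292105  28.05058298 262.59396101] [-28.3 -35.  123.4  30.7  85.4  17. ] -0.07237297771767433
n 6 dist 207.8 turn 12.2
[26.2, -12.7, 18.8], twist [0.35, 1.40, -1.42]
[26.0, -11.9, 19.5], twist [0.35, 1.40, -1.42]
[25.8, -11.1, 20.2], twist [0.35, 1.40, -1.42]
[25.6, -10.4, 20.9], twist [0.35, 1.40, -1.42]
[25.3, -9.6, 21.6], twist [0.35, 1.40, -1.42]
[25.0, -8.8, 22.3], twist [0.35, 1.40, -1.42]
```

Request:
move_arm(
  series=[
    {"gripper": 0,"translation": [26.2,-12.7,18.8],"twist": [0.4,1.4,-1.4]},
    {"gripper": 0,"translation": [26,-12,19.5],"twist": [0.4,1.4,-1.4]},
    {"gripper": 0,"translation": [26,-11,20],"twist": [0.4,1.4,-1.4]},
    {"gripper": 0,"translation": [25.6,-10.4,21],"twist": [0.3,1.4,-1.4]},
    {"gripper": 0,"translation": [25,-9.6,21.6],"twist": [0.3,1.4,-1.4]},
    {"gripper": 0,"translation": [25,-9,22],"twist": [0.3,1.4,-1.4]},
    {"gripper": 0,"translation": [0,0,0],"twist": [0,0,0]},
  ],
)

```text
time: 2.02
tool_pos: [530.5, 233.9, 251.6]
tcp_rot: [179.9, -40.4, 53.6]
ft_force: [-0.3, 0.3, -0.4]
finger_gap: -0.1
```

```bash
python3 - <<'E'
from h import *
from bench import r
s=r.sense();print(s["time"],s["joint_pos"].round(1),"board",Rb.inv().apply(s["tool_pos"]-V[:3]))
rows(s,W([38,42,22]),RT)
w=r.snapshot("wrist");cv2.imwrite("pics/w0.png",w["pixels"][:,:,::-1]);np.savez("w0.npz",he=w["hand_eye"],fovy=w["fovy"],c=[w["cx"],w["cy"]],p=s["tool_pos"],o=s["tcp_rot"])
print(w["hand_eye"])
E
```

```text
2.0167 [ -1.  -24.7 121.2  36.4  62.6  24.3] board [ 47.46515963  51.53293384 112.15280995]
n 3 dist 91.1 turn 0.8
[-3.5, 3.3, 30.0], twist [-0.10, -0.19, 0.14]
[-3.4, 3.3, 30.0], twist [-0.10, -0.19, 0.14]
[-3.3, 3.2, 30.0], twist [-0.10, -0.19, 0.14]
[[ 3.45007282e-04 -9.59854740e-01 -2.80497341e-01  7.15772688e+01]
 [ 9.99999588e-01  9.56245637e-05  9.02758823e-04  1.88325626e-01]
 [-8.39694899e-04 -2.80497537e-01  9.59854378e-01 -1.42138121e+02]
 [ 0.00000000e+00  0.00000000e+00  0.00000000e+00  1.00000000e+00]]
```

View pics/w0.png

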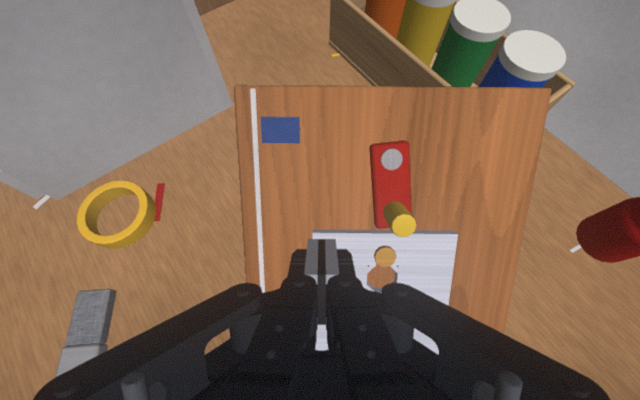

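```bash
cat >> h.py <<'E'
def wproj(P,pos,o,he,fovy,c):
    f=200/np.tan(np.radians(fovy/2));Rc=rot(o)
    q=Rc.inv().apply(np.atleast_2d(P)-pos); q=(q-he[:3,3])@he[:3,:3]
    return np.c_[c[0]+f*q[:,0]/q[:,2],c[1]+f*q[:,1]/q[:,2]],q[:,2]
E
python3 - <<'E'
from h import *
z=np.load("w0.npz");a=(z["p"],z["o"],z["he"],float(z["fovy"]),z["c"])
k=.12
names=dict(knob=[80-42*np.cos(k),-42*np.sin(k),45],pivot=[80,0,12],head=[0,0,16],bhl=[133,120,0],bhr=[133,-120,0],pl=[18,60,8],pr=[18,-60,8])
for n,p in names.items(): print(n,*wproj(W(p),*a))
print(wproj(z["p"],*a),200/np.tan(np.radians(a[3]/2)))
E
```

```text
knob [[400.69113517 226.88654849]] [223.50155674]
pivot [[388.14368067 161.19066699]] [243.98241146]
head [[382.82711986 257.58952987]] [261.80523586]
bhl [[233.09646135  88.73928811]] [241.45336567]
bhr [[546.31525633  91.18976428]] [240.89684219]
pl [[311.05420317 233.15367686]] [264.768694]
pr [[453.77544131 234.42155253]] [264.49043226]
(array([[320.54471797, 256.76323149]]), array([156.50896145])) 314.606132541958
```

```bash
sed -i 's/^Rb=rot(V\[3:\])/Rb=rot(V[3:]); V[:3]+=Rb.apply([.6,-1,0])/' h.py
python3 - <<'E'
from h import *
from bench import r
rows(r.sense(),W([38,38,22]),RT)
ks=[.0,.2,.5,.8,1.1,1.35,1.6]
for k in ks:
    d=18+3*k/1.6
    print(k,(np.array([80-42*np.cos(k),-42*np.sin(k)])-d*np.array([np.sin(k),-np.cos(k)])).round(1))
E
```

```text
n 3 dist 92.4 turn 0.7
[-2.8, 4.9, 30.3], twist [-0.10, -0.15, 0.13]
[-2.7, 4.8, 30.3], twist [-0.10, -0.15, 0.13]
[-2.6, 4.8, 30.3], twist [-0.10, -0.15, 0.13]
0.0 [38. 18.]
0.2 [35.2  9.7]
0.5 [34.1 -3.5]
0.8 [ 36.7 -16.5]
1.1 [ 43.1 -28.3]
1.35 [ 50.8 -36.5]
1.6 [ 60.2 -42.6]
```

Request:
move_arm(
  series=[
    {"gripper": 0,"translation": [-2.7,4.8,30],"twist": [0,-0.2,0.1]},
    {"gripper": 0,"translation": [-2.7,4.8,30],"twist": [-0.1,-0.2,0.1]},
    {"gripper": 0,"translation": [-2.7,4.8,30],"twist": [-0.1,-0.2,0.1]},
    {"gripper": 0,"translation": [0,0,0],"twist": [0,0,0]},
    {"gripper": 0,"translation": [0,0,0],"twist": [0,0,0]},
  ],
)

```text
time: 2.48
tool_pos: [573.8, 264.0, 175.0]
tcp_rot: [179.8, -39.5, 53.2]
ft_force: [0.0, -0.2, 1.1]
finger_gap: -0.1
```

```bash
python3 - <<'E'
from h import *
from bench import r
s=r.sense();print(s["ft_force"],"board",Rb.inv().apply(s["tool_pos"]-V[:3]))
E
```

```text
[ 0.04054779 -0.2216112   1.10985383] board [36.33008328 36.22191326 21.28014463]
```

Request:
move_arm(
  series=[
    {"gripper": 0,"translation": [0,10,0],"twist": [0,0,0]},
    {"gripper": 0,"translation": [0,10,0],"twist": [0,0,0]},
    {"gripper": 0,"translation": [-1,8,0],"twist": [0,0,0]},
    {"gripper": 0,"translation": [-1,7,0],"twist": [0,0,0]},
    {"gripper": 0,"translation": [0,6,0],"twist": [0,0,0]},
    {"gripper": 0,"translation": [1,6,0],"twist": [0,0,0]},
    {"gripper": 0,"translation": [2,6,0],"twist": [0,0,0]},
    {"gripper": 0,"translation": [0,0,0],"twist": [0,0,0]},
  ],
)

```text
time: 3.15
tool_pos: [622.1, 225.0, 182.1]
tcp_rot: [179.4, -39.7, 53.3]
ft_force: [0.5, 0.0, -1.0]
finger_gap: -0.0
```

```bash
python3 - <<'E'
from h import *
from bench import r
s=r.sense();print(s["ft_force"],"board",Rb.inv().apply(s["tool_pos"]-V[:3]))
E
```

```text
[ 0.53453081  0.02649297 -1.03286103] board [ 39.27172078 -25.82188443  27.94705353]
```

Request:
move_arm(
  series=[
    {"gripper": 0,"translation": [4,3,2],"twist": [0,0,0]},
    {"gripper": 0,"translation": [4,4,2],"twist": [0,0,0]},
    {"gripper": 0,"translation": [4,3,1],"twist": [0,0,0]},
    {"gripper": 0,"translation": [4,3,0],"twist": [0,0,0]},
    {"gripper": 0,"translation": [3,2,0],"twist": [0,0,0]},
    {"gripper": 0,"translation": [2,1,0],"twist": [0,0,0]},
    {"gripper": 0,"translation": [0,0,0],"twist": [0,0,0]},
  ],
)

```text
time: 3.73
tool_pos: [649.3, 231.6, 192.7]
tcp_rot: [179.4, -39.7, 53.3]
ft_force: [-0.5, -2.5, -1.1]
finger_gap: -0.3
```

```bash
python3 - <<'E'
from h import *
from bench import r
s=r.sense();print(s["ft_force"],"board",Rb.inv().apply(s["tool_pos"]-V[:3]))
w=r.snapshot("wrist");cv2.imwrite("pics/w1.png",w["pixels"][:,:,::-1])
E
```

```text
[-0.4622509  -2.46213468 -1.1332907 ] board [ 62.64711089 -43.6358111   22.24181303]
```

View pics/w1.png

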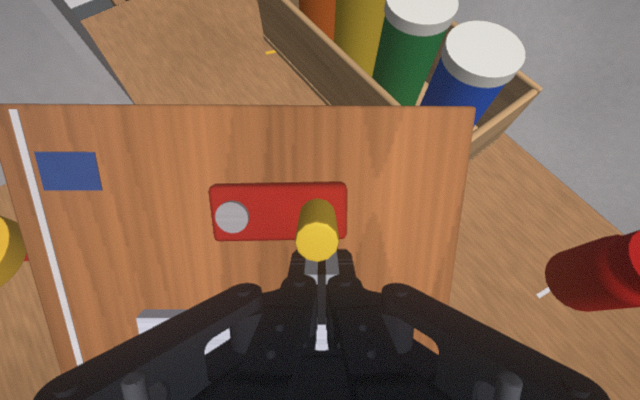

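```bash
python3 - <<'E'
from h import *
from bench import r
s=r.sense()
s["tool_pos"]=W([58,-43.6,80])
rows(s,W([-73,.3,75]),RT)
E
```

```text
n 4 dist 138.3 turn 0.4
[-32.7, -11.1, 1.3], twist [0.09, 0.04, 0.06]
[-32.7, -11.1, 1.3], twist [0.09, 0.04, 0.06]
[-32.7, -11.0, 1.3], twist [0.09, 0.04, 0.06]
[-32.7, -11.0, 1.3], twist [0.09, 0.04, 0.06]
```

Request:
move_arm(
  series=[
    {"gripper": 0,"translation": [-5,0,0],"twist": [0,0,0]},
    {"gripper": 0,"translation": [0,0,-30],"twist": [0,0,0]},
    {"gripper": 0,"translation": [0,0,-30],"twist": [0,0,0]},
    {"gripper": 0.8,"translation": [-33,-11,0],"twist": [0,0,0]},
    {"gripper": 0.8,"translation": [-33,-11,0],"twist": [0,0,0]},
    {"gripper": 0.8,"translation": [-33,-11,0],"twist": [0,0,0]},
    {"gripper": 0.8,"translation": [-25,-9,0],"twist": [0,0,0]},
    {"gripper": 0.8,"translation": [0,0,0],"twist": [0,0,0]},
  ],
)

```text
time: 4.45
tool_pos: [529.9, 144.7, 156.4]
tcp_rot: [178.8, -40.0, 53.8]
ft_force: [-0.3, 0.5, -0.9]
finger_gap: 60.8
```

```bash
python3 - <<'E'
from h import *
from bench import r
s=r.sense();print(s["ft_force"],s["finger_gap"],s["joint_pos"].round(1),"board",Rb.inv().apply(s["tool_pos"]-V[:3]))
Rp=RT*rot([0,0,.39])
rows(s,W([-73,.3,14]),Rp)
w=r.snapshot("wrist");cv2.imwrite("pics/w2.png",w["pixels"][:,:,::-1])
a=(s["tool_pos"],s["tcp_rot"],w["hand_eye"],w["fovy"],(w["cx"],w["cy"]))
for n,p in dict(g0=[-52.75,0.3-10,46],g1=[-52.75,10.3,46],head=[0,0,16],pl=[18,60,8],pr=[18,-60,8],piv=[80,0,12],knob=[80,-42,45]).items(): print(n,wproj(W(p),*a)[0].round(1))
E
```

```text
[-0.31582464  0.46252801 -0.8993211 ] 60.766922305318964 [-13.5 -19.4 127.5  42.2  60.6   5.4] board [-69.05532984  -0.62113224  84.9004623 ]
n 2 dist 71.0 turn 1.2
[-2.1, -0.9, 35.4], twist [0.30, -0.08, 0.49]
[-2.0, -0.6, 35.4], twist [0.30, -0.08, 0.49]
g0 [[335.3 202.8]]
g1 [[302.1 202.6]]
head [[319.7 111.2]]
pl [[227.9  81.5]]
pr [[411.   83.7]]
piv [[320.9 -29.9]]
knob [[407.4 -56.8]]
```

View pics/w2.png

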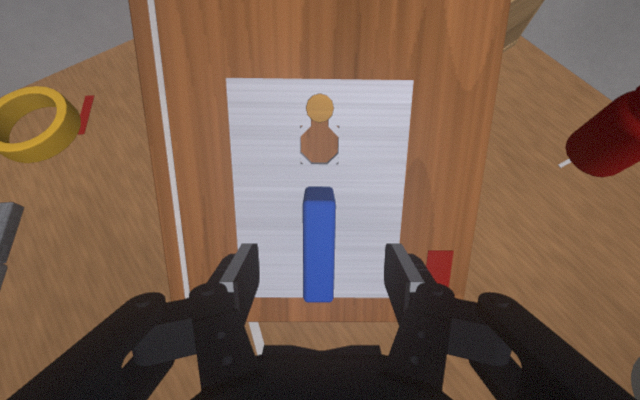

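Request:
move_arm(
  series=[
    {"gripper": 0.8,"translation": [-1,0,28],"twist": [0.2,0,0.3]},
    {"gripper": 0.8,"translation": [-1,0,28],"twist": [0.2,0,0.3]},
    {"gripper": 0.8,"translation": [0,0,8],"twist": [0.2,0,0.3]},
    {"gripper": 0.8,"translation": [0,0,0],"twist": [0,0,0]},
    {"gripper": 0.8,"translation": [0,0,0],"twist": [0,0,0]},
  ],
)

```text
time: 4.92
tool_pos: [563.9, 176.1, 114.4]
tcp_rot: [179.3, -40.5, 52.8]
ft_force: [-0.3, 0.4, 0.6]
finger_gap: 68.0
```

```bash
python3 - <<'E'
from h import *
from bench import r
s=r.sense();print(s["ft_force"],s["finger_gap"],"board",Rb.inv().apply(s["tool_pos"]-V[:3]),(RT.inv()*rot(s["tcp_rot"])).as_rotvec(degrees=True))
E
```

```text
[-0.25653375  0.38666647  0.58224531] 68.03630955287935 board [-61.01386573  -8.77332089  23.47442858] [-0.71146657  0.67117099  0.13723102]
```

Request:
move_arm(
  series=[
    {"gripper": 0.8,"translation": [-6,-5,3],"twist": [0.4,-0.3,0]},
    {"gripper": 0.8,"translation": [-5,-4,3],"twist": [0.3,-0.3,0]},
    {"gripper": 0.8,"translation": [0,0,0],"twist": [0,0,0]},
    {"gripper": 0.8,"translation": [0,0,0],"twist": [0,0,0]},
  ],
)

```text
time: 5.25
tool_pos: [555.1, 177.5, 105.9]
tcp_rot: [179.8, -40.0, 53.1]
ft_force: [-0.7, 0.5, -0.1]
finger_gap: 68.4
```

```bash
cat > st.py <<'E'
from h import *
from bench import r
s=r.sense();print(s["ft_force"].round(1),s["finger_gap"].round(1),"board",Rb.inv().apply(s["tool_pos"]-V[:3]).round(1),(RT.inv()*rot(s["tcp_rot"])).as_rotvec(degrees=True).round(2))
E
python3 st.py
```

```text
Traceback (most recent call last):
  File "st.py", line 3, in <module>
    s=r.sense();print(s["ft_force"].round(1),s["finger_gap"].round(1),"board",Rb.inv().apply(s["tool_pos"]-V[:3]).round(1),(RT.inv()*rot(s["tcp_rot"])).as_rotvec(degrees=True).round(2))
                                             ^^^^^^^^^^^^^^^^^^^^^
AttributeError: 'float' object has no attribute 'round'
```

```bash
sed -i 's/s\["finger_gap"\].round(1)/round(s["finger_gap"],1)/' st.py
python3 st.py
```

```text
[-0.7  0.5 -0.1] 68.4 board [-69.6  -1.   19.6] [-0.12  0.18 -0.07]
```

Request:
move_arm(
  series=[
    {"gripper": 0.8,"translation": [-2,-1,4],"twist": [0,0,0.2]},
    {"gripper": 0.8,"translation": [0,0,0],"twist": [0,0,0]},
    {"gripper": 0,"translation": [0,0,0],"twist": [0,0,0]},
    {"gripper": 0,"translation": [0,0,0],"twist": [0,0,0]},
    {"gripper": 0,"translation": [0,0,0],"twist": [0,0,0]},
    {"gripper": 0,"translation": [0,0,0],"twist": [0,0,0]},
    {"gripper": 0,"translation": [0,0,0],"twist": [0,0,0]},
    {"gripper": 0,"translation": [0,0,0],"twist": [0,0,0]},
  ],
  force=60,
)

```text
time: 5.92
tool_pos: [555.5, 178.2, 102.8]
tcp_rot: [179.8, -40.1, 52.9]
ft_force: [-0.9, 0.7, -0.8]
finger_gap: 19.7
```

```bash
python3 st.py
```

```text
[-0.9  0.7 -0.8] 19.7 board [-71.   -0.8  16.7] [-0.23  0.24  0.1 ]
```

Request:
move_arm(
  series=[
    {"gripper": 0,"translation": [6,0,0],"twist": [0,0,0]},
    {"gripper": 0,"translation": [6,0,0],"twist": [0,0,0]},
    {"gripper": 0,"translation": [5,0,0],"twist": [0,0,0]},
    {"gripper": 0,"translation": [0,0,0],"twist": [0,0,0]},
    {"gripper": 0,"translation": [0,0,0],"twist": [0,0,0]},
  ],
)

```text
time: 6.33
tool_pos: [559.0, 182.6, 107.5]
tcp_rot: [179.9, -39.2, 52.7]
ft_force: [-2.3, -0.5, 0.5]
finger_gap: 19.5
```

```bash
python3 st.py
```

```text
[-2.3 -0.5  0.5] 19.5 board [-63.7  -1.   16.7] [-0.2  -0.61  0.23]
```

Request:
move_arm(
  series=[
    {"gripper": 0,"translation": [6,0,0],"twist": [0.1,0.4,0]},
    {"gripper": 0,"translation": [6,0,0],"twist": [0.1,0.2,0]},
    {"gripper": 0,"translation": [4,0,0],"twist": [0,0.1,0]},
    {"gripper": 0,"translation": [0,0,0],"twist": [0,0,0]},
    {"gripper": 0,"translation": [0,0,0],"twist": [0,0,0]},
  ],
)

```text
time: 6.75
tool_pos: [561.7, 185.5, 110.8]
tcp_rot: [-179.8, -39.0, 52.6]
ft_force: [-2.3, 0.6, 1.0]
finger_gap: 19.6
```

```bash
python3 st.py
```

```text
[-2.3  0.6  1. ] 19.6 board [-58.6  -1.4  16.7] [ 0.04 -0.83  0.3 ]
```

Request:
move_arm(
  series=[
    {"gripper": 0,"translation": [7,0,0],"twist": [0,0.5,-0.1]},
    {"gripper": 0,"translation": [7,0,0],"twist": [0,0.5,-0.1]},
    {"gripper": 0,"translation": [7,0,0],"twist": [0,0.5,-0.1]},
    {"gripper": 0,"translation": [5,0,0],"twist": [0,0.3,0]},
    {"gripper": 0,"translation": [0,0,0],"twist": [0,0,0]},
    {"gripper": 0,"translation": [0,0,0],"twist": [0,0,0]},
  ],
)

```text
time: 7.25
tool_pos: [566.4, 190.8, 116.5]
tcp_rot: [-180.0, -39.4, 53.0]
ft_force: [-1.1, -0.0, -0.6]
finger_gap: 19.5
```

```bash
python3 st.py; python3 - <<'E'
from bench import r
import cv2
cv2.imwrite("pics/w3.png",r.snapshot("wrist")["pixels"][:,:,::-1])
E
```

```text
[-1.1 -0.  -0.6] 19.5 board [-49.4  -1.9  16.6] [ 0.06 -0.47  0.03]
```

View pics/w3.png

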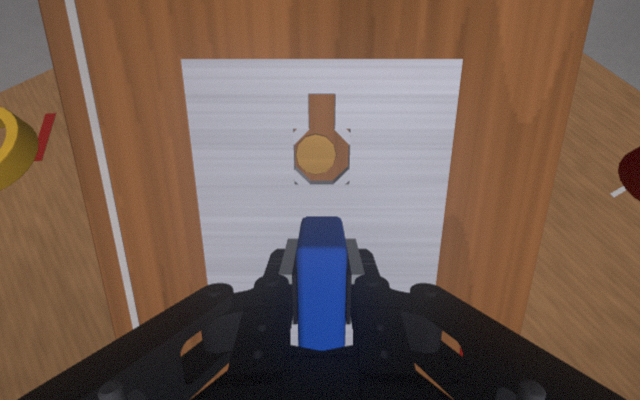

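Request:
move_arm(
  series=[
    {"gripper": 0,"translation": [3,-3,0],"twist": [0,0.3,0]},
    {"gripper": 0,"translation": [2,-2,0],"twist": [0,0.2,0]},
    {"gripper": 0,"translation": [1,-1,0],"twist": [0,0.2,0]},
    {"gripper": 0,"translation": [0,0,0],"twist": [0,0,0]},
    {"gripper": 0,"translation": [0,0,0],"twist": [0,0,0]},
  ],
)

```text
time: 7.72
tool_pos: [565.2, 196.4, 119.6]
tcp_rot: [179.7, -39.9, 53.2]
ft_force: [-4.1, -4.8, 2.5]
finger_gap: 19.3
```

```bash
python3 st.py
```

```text
[-4.1 -4.8  2.5] 19.3 board [-44.6   2.4  16.6] [-0.16  0.06 -0.12]
```

Request:
move_arm(
  series=[
    {"gripper": 0,"translation": [-1.5,1.2,0],"twist": [0,0,0]},
    {"gripper": 0,"translation": [-0.5,0.5,-0.5],"twist": [0,0,0]},
    {"gripper": 0,"translation": [0,0,0],"twist": [0,0,0]},
    {"gripper": 0,"translation": [0,0,0],"twist": [0,0,0]},
  ],
)

```text
time: 8.05
tool_pos: [565.3, 195.2, 119.0]
tcp_rot: [179.7, -39.9, 53.2]
ft_force: [-2.3, -2.4, 1.8]
finger_gap: 19.4
```

```bash
python3 st.py; python3 - <<'E'
from bench import r
import cv2
a=r.snapshot("wrist")["pixels"][:,:,::-1]
cv2.imwrite("pics/w4.png",cv2.resize(a[40:240,170:470],None,fx=2,fy=2))
E
```

```text
[-2.3 -2.4  1.8] 19.4 board [-45.7   1.6  16.7] [-0.07  0.11 -0.17]
```

View pics/w4.png

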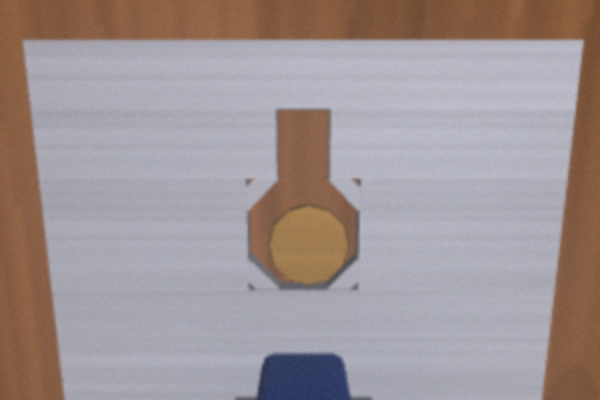

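Request:
move_arm(
  series=[
    {"gripper": 0,"translation": [-1,1,-2],"twist": [0,0,0]},
    {"gripper": 0,"translation": [0,0,-4],"twist": [0,0,0]},
    {"gripper": 0,"translation": [0,0,-4],"twist": [0,0,0]},
    {"gripper": 0,"translation": [0,0,0],"twist": [0,0,0]},
  ],
)

```text
time: 8.43
tool_pos: [559.9, 188.7, 124.4]
tcp_rot: [179.9, -39.8, 53.2]
ft_force: [0.2, -1.2, -4.1]
finger_gap: 19.3
```

```bash
python3 st.py
```

```text
[ 0.2 -1.2 -4.1] 19.3 board [-48.7   2.   26.2] [ 0.09 -0.02 -0.11]
```

Request:
move_arm(
  series=[
    {"gripper": 0,"translation": [2,0,-3],"twist": [0,0,0]},
    {"gripper": 0,"translation": [1,0,-5],"twist": [0,0,0]},
    {"gripper": 0,"translation": [1,0,-8],"twist": [0,0,0]},
    {"gripper": 0,"translation": [0,0,-10],"twist": [0,0,0]},
    {"gripper": 0,"translation": [0,0,-20],"twist": [0,0,0]},
    {"gripper": 0,"translation": [0,0,0],"twist": [0,0,0]},
  ],
)

```text
time: 8.93
tool_pos: [541.8, 166.5, 164.5]
tcp_rot: [-179.9, -39.7, 53.1]
ft_force: [0.9, 0.3, -2.8]
finger_gap: 19.2
```

```bash
python3 st.py; python3 - <<'E'
from h import *
from bench import r
# collage from scene/top, corrected ordering
C=np.array([[95,75,5],[95,-75,5],[-95,-75,5],[-95,75,5]])
ct=np.array([[38,58],[224,36],[258,272],[74,297]])/4+[415,165]
cs=np.array([[160,271],[32,181],[194,46],[320,126]])/4+[185,90]
def cf(v): return rot([0,0,v[3]]).apply(C)+v[:3]
o=lambda v:np.r_[(proj("scene",cf(v))-cs).ravel(),(proj("top",cf(v))-ct).ravel()]
q=least_squares(o,[494,-406,0,9]);print(q.x.round(2),o(q.x).round(1))
o2=lambda v:o([v[0],v[1],0,v[2]])
q=least_squares(o2,[494,-406,9]);print(q.x.round(2),o2(q.x).round(1))
s=r.sense()
# transit: level plate above collage
print(s["joint_pos"].round(1))
rows(s,[440,-100,300],rot([180,0,30]))
E
```

```text
[ 0.9  0.3 -2.8] 19.2 board [-45.    3.1  75.4] [ 0.21 -0.13 -0.09]
[ 494.46 -406.53   -8.93    8.12] [-0.2 -0.1 -0.2 -0.1  0.   0.2  0.1  0.1  0.1  0.5 -0.1 -0.2  0.2 -0.1
 -0.3 -0. ]
[ 495.37 -402.29    8.14] [-0.2 -0.9 -0.5 -1.   0.  -0.9  0.4 -0.9 -0.6 -0.1 -0.5 -0.8 -0.1 -0.4
 -0.9 -0.3]
[-10.2 -17.3 124.8  41.4  59.7   9.2]
n 9 dist 315.8 turn 45.7
[-13.8, 8.7, -31.1], twist [-0.90, -4.35, 2.47]
[-15.7, 9.8, -29.8], twist [-0.90, -4.35, 2.47]
[-17.5, 11.0, -28.4], twist [-0.90, -4.35, 2.47]
[-19.1, 12.2, -26.8], twist [-0.90, -4.35, 2.47]
[-20.5, 13.5, -25.1], twist [-0.90, -4.35, 2.47]
[-21.7, 14.7, -23.3], twist [-0.90, -4.35, 2.47]
[-22.8, 16.1, -21.3], twist [-0.90, -4.35, 2.47]
[-23.6, 17.4, -19.3], twist [-0.90, -4.35, 2.47]
[-24.2, 18.7, -17.2], twist [-0.90, -4.35, 2.47]
```

Request:
move_arm(
  series=[
    {"gripper": 0,"translation": [-14,9,-31],"twist": [-0.9,-4.3,2.5]},
    {"gripper": 0,"translation": [-15.7,10,-30],"twist": [-0.9,-4.3,2.5]},
    {"gripper": 0,"translation": [-17.5,11,-28.4],"twist": [-0.9,-4.3,2.5]},
    {"gripper": 0,"translation": [-19,12,-27],"twist": [-0.9,-4.3,2.5]},
    {"gripper": 0,"translation": [-20.5,13.5,-25],"twist": [-0.9,-4.3,2.5]},
    {"gripper": 0,"translation": [-21.7,14.7,-23.3],"twist": [-0.9,-4.3,2.5]},
    {"gripper": 0,"translation": [-22.8,16,-21],"twist": [-0.9,-4.3,2.5]},
    {"gripper": 0,"translation": [-23.6,17.4,-19],"twist": [-0.9,-4.3,2.5]},
  ],
)

```text
time: 9.6
tool_pos: [440.9, -77.9, 289.8]
tcp_rot: [-179.1, -3.1, 30.9]
ft_force: [2.0, 0.5, -4.0]
finger_gap: 19.3
```

```bash
python3 - <<'E'
from h import *
from bench import r
s=r.sense();print(s["joint_pos"].round(1),s["tool_pos"],s["tcp_rot"],s["ft_force"])
rows(s,[425,-416,330],rot([180,0,8.1]),vmax=32)
E
```

```text
[-19.  -19.5 104.4   2.9  93.8  40.3] [440.85043156 -77.89097432 289.83831434] [-179.14288567   -3.11826167   30.92126044] [ 2.03112079  0.49208391 -4.04809884]
n 11 dist 340.9 turn 23.1
[-16.8, 25.6, -5.0], twist [-0.13, -0.26, 2.08]
[-15.9, 26.2, -4.8], twist [-0.13, -0.26, 2.08]
[-15.0, 26.7, -4.7], twist [-0.13, -0.26, 2.08]
[-14.0, 27.3, -4.6], twist [-0.13, -0.26, 2.08]
[-13.0, 27.8, -4.4], twist [-0.13, -0.26, 2.08]
[-12.0, 28.2, -4.3], twist [-0.13, -0.26, 2.08]
[-11.0, 28.7, -4.2], twist [-0.13, -0.26, 2.08]
[-10.0, 29.0, -4.1], twist [-0.13, -0.26, 2.08]
[-8.9, 29.4, -4.0], twist [-0.13, -0.26, 2.08]
[-7.9, 29.7, -3.9], twist [-0.13, -0.26, 2.08]
[-6.8, 30.0, -3.8], twist [-0.13, -0.26, 2.08]
```

Request:
move_arm(
  series=[
    {"gripper": 0,"translation": [-17,25.6,-5],"twist": [-0.1,-0.3,2.1]},
    {"gripper": 0,"translation": [-16,26,-5],"twist": [-0.1,-0.3,2.1]},
    {"gripper": 0,"translation": [-15,26.7,-4.7],"twist": [-0.1,-0.3,2.1]},
    {"gripper": 0,"translation": [-14,27,-4.6],"twist": [-0.1,-0.3,2.1]},
    {"gripper": 0,"translation": [-13,27.8,-4.4],"twist": [-0.1,-0.3,2.1]},
    {"gripper": 0,"translation": [-12,28,-4],"twist": [-0.1,-0.3,2.1]},
    {"gripper": 0,"translation": [-11,28.7,-4],"twist": [-0.1,-0.3,2.1]},
    {"gripper": 0,"translation": [-10,29,-4],"twist": [-0.1,-0.3,2.1]},
  ],
)

```text
time: 10.27
tool_pos: [428.2, -332.2, 329.9]
tcp_rot: [-179.9, -1.0, 13.5]
ft_force: [1.0, 0.3, -4.2]
finger_gap: 18.8
```

Request:
move_arm(
  series=[
    {"gripper": 0,"translation": [-9,29,-4],"twist": [-0.1,-0.3,2]},
    {"gripper": 0,"translation": [-8,27,-4],"twist": [-0.1,-0.3,2]},
    {"gripper": 0,"translation": [-6,22,-4],"twist": [-0.1,-0.3,2]},
    {"gripper": 0,"translation": [0,0,0],"twist": [0,0,0]},
    {"gripper": 0,"translation": [0,0,0],"twist": [0,0,0]},
    {"gripper": 0,"translation": [0,0,0],"twist": [0,0,0]},
  ],
)

```text
time: 10.77
tool_pos: [419.1, -423.0, 341.5]
tcp_rot: [179.9, -0.2, 6.6]
ft_force: [0.2, 0.3, -4.2]
finger_gap: 19.4
```

```bash
python3 - <<'E'
from h import *
from bench import r
s=r.sense();print(s["joint_pos"].round(1),s["tool_pos"],s["tcp_rot"],s["ft_force"],s["time"])
w=r.snapshot("wrist");cv2.imwrite("pics/w5.png",w["pixels"][:,:,::-1]);np.savez("w5.npz",he=w["hand_eye"],fovy=w["fovy"],c=[w["cx"],w["cy"]],p=s["tool_pos"],o=s["tcp_rot"])
rows(s,[425,-416,330],rot([180,0,8.1]))
E
```

```text
[-50.3   5.5  76.    0.1  98.3  33.1] [ 419.0781491  -423.00894437  341.51071702] [179.88005253  -0.22178985   6.59578745] [ 0.20834189  0.27603773 -4.16592771] 10.7667
n 1 dist 14.7 turn 1.5
[6.6, -6.3, 11.5], twist [0.12, -0.22, -1.50]
```

View pics/w5.png

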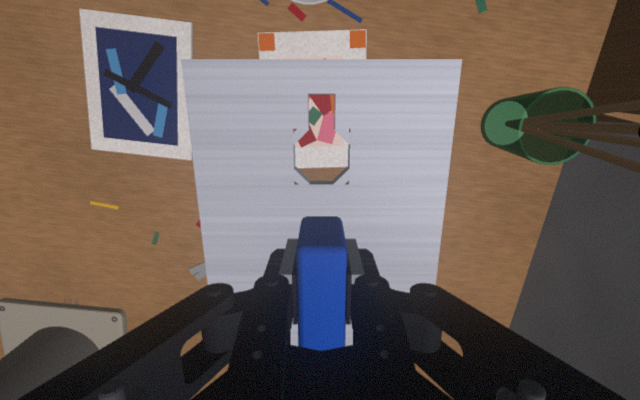

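```bash
python3 - <<'E'
from h import *
z=np.load("w5.npz");he=z["he"];f=200/np.tan(np.radians(float(z["fovy"])/2))
def ray(px):
    d=np.array([(px[0]-z["c"][0])/f,(px[1]-z["c"][1])/f,1]); return he[:3,:3]@d
Rc=rot(z["o"])
def onz(px,h):
    o=Rc.apply(he[:3,3])+z["p"];d=Rc.apply(ray(px));return o+d*(h-o[2])/d[2]
A=onz((258,34),5);B=onz((366,29.5),5);N=onz((322,167.5),5)
u=(B-A)/np.linalg.norm(B-A);print(A,B,np.linalg.norm(B-A),"yaw",np.degrees(np.arctan2(u[1],u[0]))+90)
n=np.array([u[1],-u[0],0]);print("near edge dist",(N-A)@n); n=-np.array([-u[1],u[0],0]) if 0 else n
sgn=1 if (N-A)@n>0 else -1; c=(A+B)/2+sgn*n*95; print("centre",c)
def ontool(px,t):
    o=he[:3,3];d=ray(px);return o+d*(t-o[2])/d[2]
a=ontool((182,59),8.7);b=ontool((461,59),8.7);print("plate corners in tool",a,b,np.linalg.norm(b-a),ontool((322,156.5),8.7))
E
```

```text
[ 577.78829222 -317.90262654    5.        ] [ 600.4573017  -464.84114412    5.        ] 148.67687089148052 yaw 8.770190210716336
near edge dist 189.24933334024414
centre [ 495.23355188 -405.85669314    5.        ]
plate corners in tool [ 92.2014776 -61.8738316   8.7      ] [92.18366631 61.81157491  8.7       ] 123.68540778873337 [48.86915693  0.18354755  8.7       ]
```

```bash
cat > go.py <<'E'
import sys
from h import *
from bench import r
s=r.sense();print(s["tool_pos"].round(1),s["tcp_rot"].round(2),s["ft_force"].round(1),s["time"])
x,y,zz=map(float,sys.argv[1:4]);rows(s,[x,y,zz],rot([180,0,8.5]))
E
python3 go.py 483.7 -407.6 70
```

```text
[ 419.2 -422.6  341.5] [179.89  -0.22   6.63] [ 0.4  0.  -3.7] 10.8167
n 8 dist 279.4 turn 1.9
[8.1, -1.0, 34.0], twist [0.01, -0.03, -0.23]
[8.1, -0.9, 34.0], twist [0.01, -0.03, -0.23]
[8.1, -0.9, 34.0], twist [0.01, -0.03, -0.23]
[8.2, -0.9, 34.0], twist [0.01, -0.03, -0.23]
[8.2, -0.8, 33.9], twist [0.01, -0.03, -0.23]
[8.2, -0.8, 33.9], twist [0.01, -0.03, -0.23]
[8.2, -0.7, 33.9], twist [0.01, -0.03, -0.23]
[8.2, -0.7, 33.9], twist [0.01, -0.03, -0.23]
```

Request:
move_arm(
  series=[
    {"gripper": 0,"translation": [8,-1,32],"twist": [0,0,-0.2]},
    {"gripper": 0,"translation": [8,-1,34],"twist": [0,0,-0.2]},
    {"gripper": 0,"translation": [8,-1,34],"twist": [0,0,-0.2]},
    {"gripper": 0,"translation": [8,-1,34],"twist": [0,0,-0.3]},
    {"gripper": 0,"translation": [8,-1,33],"twist": [0,0,-0.3]},
    {"gripper": 0,"translation": [8,-1,28],"twist": [0,0,-0.2]},
    {"gripper": 0,"translation": [6,0,15],"twist": [0,0,-0.2]},
    {"gripper": 0,"translation": [0,0,0],"twist": [0,0,0]},
  ],
)

```text
time: 11.48
tool_pos: [479.8, -401.7, 129.5]
tcp_rot: [179.5, -0.7, 8.9]
ft_force: [-1.0, 0.3, -3.9]
finger_gap: 19.3
```

```bash
python3 go.py 483.7 -407.6 50
```

```text
[ 479.8 -401.7  129.5] [179.5   -0.71   8.93] [-1.   0.3 -3.9] 11.4833
n 3 dist 79.8 turn 1.0
[0.7, 1.9, 26.5], twist [0.17, -0.24, 0.14]
[0.8, 2.0, 26.5], twist [0.17, -0.24, 0.14]
[0.9, 2.1, 26.5], twist [0.17, -0.24, 0.14]
```

Request:
move_arm(
  series=[
    {"gripper": 0,"translation": [1,2,25],"twist": [0.2,-0.2,0.1]},
    {"gripper": 0,"translation": [1,2,25],"twist": [0.2,-0.2,0.1]},
    {"gripper": 0,"translation": [1,2,15],"twist": [0.1,-0.2,0.1]},
    {"gripper": 0,"translation": [0,0,0],"twist": [0,0,0]},
    {"gripper": 0,"translation": [0,0,0],"twist": [0,0,0]},
    {"gripper": 0,"translation": [0,0,0],"twist": [0,0,0]},
  ],
)

```text
time: 11.98
tool_pos: [487.4, -404.7, 68.9]
tcp_rot: [179.9, -0.3, 9.0]
ft_force: [0.1, 0.1, -4.3]
finger_gap: 19.2
```

```bash
python3 go.py 483.7 -407.6 30
```

```text
[ 487.4 -404.7   68.9] [179.86  -0.29   8.98] [ 0.1  0.1 -4.3] 11.9833
n 2 dist 39.2 turn 0.6
[-2.1, 1.1, 19.5], twist [0.07, -0.14, 0.24]
[-2.1, 1.2, 19.5], twist [0.07, -0.14, 0.24]
```

Request:
move_arm(
  series=[
    {"gripper": 0,"translation": [-2,1,12],"twist": [0.1,-0.2,0.2]},
    {"gripper": 0,"translation": [-1,1,12],"twist": [0.1,-0.1,0.2]},
    {"gripper": 0,"translation": [-1,1,8],"twist": [0,-0.1,0.1]},
    {"gripper": 0,"translation": [0,0,0],"twist": [0,0,0]},
    {"gripper": 0,"translation": [0,0,0],"twist": [0,0,0]},
    {"gripper": 0,"translation": [0,0,0],"twist": [0,0,0]},
  ],
)

```text
time: 12.48
tool_pos: [485.8, -411.5, 39.7]
tcp_rot: [179.7, -0.1, 8.4]
ft_force: [-0.7, 0.1, -3.7]
finger_gap: 19.1
```

```bash
python3 go.py 483.7 -407.6 25;python3 - <<'E'
from bench import r
import cv2,numpy as np
s=r.snapshot("scene")["pixels"][:,:,::-1];t=r.snapshot("top")["pixels"][:,:,::-1]
w=r.snapshot("wrist")["pixels"][:,:,::-1]
k=lambda a,n:cv2.resize(a,None,fx=n,fy=n,interpolation=cv2.INTER_CUBIC)
c=np.zeros((600,800,3),np.uint8);c[:300,:360]=k(s[90:165,185:275],4);c[:320,440:740]=k(t[165:245,415:490],4)
c[330:590,:640]=w[:260];cv2.imwrite("pics/f1.png",c)
E
```

```text
[ 485.8 -411.5   39.7] [ 1.7969e+02 -1.4000e-01  8.3900e+00] [-0.7  0.1 -3.7] 12.4833
n 1 dist 15.4 turn 0.4
[-1.5, -4.3, 14.7], twist [0.31, -0.14, -0.11]
```

View pics/f1.png

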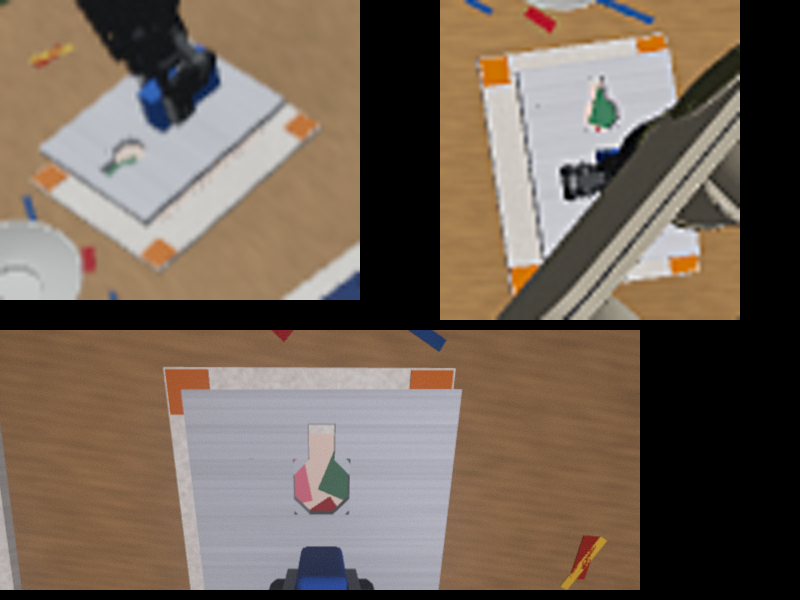

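```bash
python3 - <<'E'
from h import *
from bench import r
s=r.sense();z=np.load("w5.npz");he=z["he"];f=200/np.tan(np.radians(float(z["fovy"])/2))
def ray(px): return he[:3,:3]@np.array([(px[0]-z["c"][0])/f,(px[1]-z["c"][1])/f,1])
Rc=rot(s["tcp_rot"])
def onz(px,h):
    o=Rc.apply(he[:3,3])+s["tool_pos"];d=Rc.apply(ray(px));return o+d*(h-o[2])/d[2]
A=onz((164,38),5);B=onz((455,39),5);u=(B-A)/np.linalg.norm(B-A);n=np.array([u[1],-u[0],0])
print(A,B,np.linalg.norm(B-A),"yaw",np.degrees(np.arctan2(u[1],u[0]))+90,"c",(A+B)/2+n*95)
E
```

```text
[ 579.15209345 -316.72884534    5.        ] [ 600.69482387 -464.62746441    5.        ] 149.45932809905946 yaw 8.287351068488661 c [ 495.91548345 -404.37124059    5.        ]
```

Request:
move_arm(
  series=[
    {"gripper": 0,"translation": [-1,-3,3],"twist": [0.2,0,0]},
    {"gripper": 0,"translation": [-1,-2,3],"twist": [0.1,0,0]},
    {"gripper": 0,"translation": [0,0,3],"twist": [0,0,0]},
    {"gripper": 0,"translation": [0,0,0],"twist": [0,0,0]},
    {"gripper": 0,"translation": [0,0,0],"twist": [0,0,0]},
    {"gripper": 0,"translation": [0,0,0],"twist": [0,0,0]},
  ],
)

```text
time: 13.13
tool_pos: [483.8, -406.7, 31.3]
tcp_rot: [179.9, -0.2, 8.4]
ft_force: [-0.7, 0.2, -3.6]
finger_gap: 18.9
```

```bash
python3 go.py 484.1 -406.5 20
```

```text
[ 483.8 -406.7   31.3] [179.91  -0.23   8.42] [-0.7  0.2 -3.6] 13.1333
n 1 dist 11.4 turn 0.3
[0.3, -0.2, 11.3], twist [0.09, -0.23, -0.08]
```

Centred. Lower slowly until the force shows contact.

Request:
move_arm(
  series=[
    {"gripper": 0,"translation": [0,0,3],"twist": [0,-0.1,0]},
    {"gripper": 0,"translation": [0,0,3],"twist": [0,-0.1,0]},
    {"gripper": 0,"translation": [0,0,0],"twist": [0,0,0]},
    {"gripper": 0,"translation": [0,0,0],"twist": [0,0,0]},
  ],
)

```text
time: 13.47
tool_pos: [484.0, -407.0, 25.0]
tcp_rot: [179.9, -0.0, 8.4]
ft_force: [0.8, 0.0, -4.0]
finger_gap: 19.5
```

```bash
python3 go.py 484.1 -406.5 20
```

```text
[ 484. -407.   25.] [ 1.7988e+02 -3.0000e-02  8.4200e+00] [ 0.8  0.  -4. ] 13.4667
n 1 dist 5.0 turn 0.1
[0.2, -0.5, 5.0], twist [0.12, -0.03, -0.08]
```

Request:
move_arm(
  series=[
    {"gripper": 0,"translation": [0,0,1.5],"twist": [0.1,0,0]},
    {"gripper": 0,"translation": [0,0,1.5],"twist": [0,0,0]},
    {"gripper": 0,"translation": [0,0,0],"twist": [0,0,0]},
  ],
)

```text
time: 13.72
tool_pos: [484.0, -407.0, 21.6]
tcp_rot: [180.0, -0.0, 8.4]
ft_force: [-0.4, 0.4, -3.6]
finger_gap: 19.0
```

Request:
move_arm(
  series=[
    {"gripper": 0,"translation": [0,0,1],"twist": [0,0,0]},
    {"gripper": 0,"translation": [0,0,0],"twist": [0,0,0]},
  ],
)

```text
time: 13.88
tool_pos: [484.0, -407.0, 20.4]
tcp_rot: [180.0, -0.0, 8.4]
ft_force: [-0.0, 0.3, -3.7]
finger_gap: 19.3
```

```bash
python3 go.py 484.1 -406.5 18
```

```text
[ 484.  -407.    20.4] [ 1.80e+02 -3.00e-02  8.42e+00] [-0.   0.3 -3.7] 13.8833
n 1 dist 2.5 turn 0.1
[0.2, -0.5, 2.4], twist [0.00, -0.03, -0.08]
```

Request:
move_arm(
  series=[
    {"gripper": 0,"translation": [0,0,1],"twist": [0,0,0]},
    {"gripper": 0,"translation": [0,0,0],"twist": [0,0,0]},
  ],
)

```text
time: 14.05
tool_pos: [484.0, -407.1, 19.4]
tcp_rot: [180.0, -0.0, 8.4]
ft_force: [-0.5, -0.5, -4.2]
finger_gap: 19.0
```

Request:
move_arm(
  series=[
    {"gripper": 0,"translation": [0,0,1],"twist": [0,0,0]},
    {"gripper": 0,"translation": [0,0,0],"twist": [0,0,0]},
  ],
)

```text
time: 14.22
tool_pos: [484.1, -407.1, 18.4]
tcp_rot: [180.0, -0.0, 8.4]
ft_force: [0.1, 0.3, -4.0]
finger_gap: 19.0
```

Request:
move_arm(
  series=[
    {"gripper": 0,"translation": [0,0,1],"twist": [0,0,0]},
    {"gripper": 0,"translation": [0,0,0],"twist": [0,0,0]},
  ],
)

```text
time: 14.38
tool_pos: [484.1, -407.2, 17.4]
tcp_rot: [180.0, -0.0, 8.4]
ft_force: [0.2, 1.1, -3.8]
finger_gap: 19.5
```

Request:
move_arm(
  series=[
    {"gripper": 0,"translation": [0,0,1],"twist": [0,0,0]},
    {"gripper": 0,"translation": [0,0,0],"twist": [0,0,0]},
  ],
)

```text
time: 14.55
tool_pos: [484.4, -407.4, 17.1]
tcp_rot: [180.0, -0.1, 8.4]
ft_force: [-1.5, 1.0, -3.5]
finger_gap: 19.0
```

Request:
move_arm(
  series=[
    {"gripper": 0,"translation": [0,0,1],"twist": [0,0,0]},
    {"gripper": 0,"translation": [0,0,0],"twist": [0,0,0]},
  ],
)

```text
time: 14.72
tool_pos: [484.6, -407.5, 17.1]
tcp_rot: [179.9, -0.1, 8.4]
ft_force: [-1.3, 1.2, -0.1]
finger_gap: 19.3
```

Contact confirmed: the height is stuck at 17.1 mm and the weight has been taken up. Next I check placement in the wrist image numerically, then release.

```bash
python3 - <<'E'
from bench import r
import numpy as np,cv2
w=r.snapshot("wrist")["pixels"].astype(int);cv2.imwrite("pics/w6.png",w[:,:,::-1].astype(np.uint8))
h=cv2.cvtColor(w.astype(np.uint8),cv2.COLOR_RGB2HSV)
def seg(row):
    o=((h[row,:,1]>190)&(h[row,:,2]>120)).nonzero()[0]
    s=(h[row,:,1]<45)&(h[row,:,2]>110);i=s.nonzero()[0];return (i.min(),i.max()) if len(i) else None,(o.min(),o.max()) if len(o) else None
for row in (30,35,40,45,50,55,60,70,100,140): print(row,seg(row))
for col in (230,321,400): print(col,[(y,h[y,col,1],h[y,col,2]) for y in range(22,72,4)])
E
```

```text
30 ((np.int64(149), np.int64(487)), (np.int64(152), np.int64(483)))
35 ((np.int64(150), np.int64(486)), (np.int64(153), np.int64(482)))
40 ((np.int64(150), np.int64(485)), (np.int64(153), np.int64(482)))
45 ((np.int64(151), np.int64(485)), (np.int64(154), np.int64(481)))
50 ((np.int64(152), np.int64(484)), (np.int64(159), np.int64(481)))
55 ((np.int64(152), np.int64(483)), (np.int64(158), np.int64(480)))
60 ((np.int64(153), np.int64(482)), (np.int64(463), np.int64(479)))
70 ((np.int64(154), np.int64(481)), (np.int64(464), np.int64(477)))
100 ((np.int64(158), np.int64(477)), None)
140 ((np.int64(164), np.int64(472)), None)
230 [(22, np.uint8(110), np.uint8(127)), (26, np.uint8(14), np.uint8(182)), (30, np.uint8(14), np.uint8(183)), (34, np.uint8(12), np.uint8(172)), (38, np.uint8(13), np.uint8(179)), (42, np.uint8(13), np.uint8(183)), (46, np.uint8(12), np.uint8(184)), (50, np.uint8(7), np.uint8(183)), (54, np.uint8(13), np.uint8(179)), (58, np.uint8(11), np.uint8(181)), (62, np.uint8(16), np.uint8(159)), (66, np.uint8(17), np.uint8(161)), (70, np.uint8(14), np.uint8(168))]
321 [(22, 
[... 210 characters left out ...]
 np.uint8(11), np.uint8(181)), (50, np.uint8(8), np.uint8(185)), (54, np.uint8(10), np.uint8(183)), (58, np.uint8(10), np.uint8(179)), (62, np.uint8(15), np.uint8(166)), (66, np.uint8(12), np.uint8(165)), (70, np.uint8(12), np.uint8(172))]
400 [(22, np.uint8(123), np.uint8(131)), (26, np.uint8(10), np.uint8(183)), (30, np.uint8(12), np.uint8(188)), (34, np.uint8(10), np.uint8(186)), (38, np.uint8(10), np.uint8(182)), (42, np.uint8(11), np.uint8(185)), (46, np.uint8(11), np.uint8(186)), (50, np.uint8(15), np.uint8(181)), (54, np.uint8(10), np.uint8(180)), (58, np.uint8(10), np.uint8(184)), (62, np.uint8(15), np.uint8(172)), (66, np.uint8(18), np.uint8(168)), (70, np.uint8(16), np.uint8(177))]
```

Request:
move_arm(
  series=[
    {"gripper": 0.5,"translation": [0,0,0],"twist": [0,0,0]},
    {"gripper": 0.5,"translation": [0,0,0],"twist": [0,0,0]},
    {"gripper": 0.5,"translation": [0,0,0],"twist": [0,0,0]},
    {"gripper": 0.5,"translation": [0,0,0],"twist": [0,0,0]},
    {"gripper": 0.5,"translation": [0,0,0],"twist": [0,0,0]},
  ],
)

```text
time: 15.18
tool_pos: [486.2, -409.1, 18.4]
tcp_rot: [179.7, -0.2, 8.4]
ft_force: [-0.4, -0.4, 0.1]
finger_gap: 42.8
```

Request:
move_arm(
  series=[
    {"gripper": 0.8,"translation": [0,0,0],"twist": [0,0,0]},
    {"gripper": 0.8,"translation": [0,0,-10],"twist": [0,0,0]},
    {"gripper": 0.8,"translation": [0,0,-20],"twist": [0,0,0]},
    {"gripper": 0.8,"translation": [0,0,-35],"twist": [0,0,0]},
    {"gripper": 0.8,"translation": [0,0,-38],"twist": [0,0,0]},
    {"gripper": 0.8,"translation": [0,0,-38],"twist": [0,0,0]},
    {"gripper": 0.8,"translation": [0,0,-38],"twist": [0,0,0]},
    {"gripper": 0.8,"translation": [0,0,-30],"twist": [0,0,0]},
  ],
)

```text
time: 15.85
tool_pos: [480.4, -403.5, 227.9]
tcp_rot: [-179.4, 0.4, 8.4]
ft_force: [0.7, -0.2, 0.2]
finger_gap: 68.2
```

Request:
move_arm(
  series=[
    {"gripper": 0.8,"translation": [-38,0,-10],"twist": [0,0,0]},
    {"gripper": 0.8,"translation": [-38,0,-10],"twist": [0,0,0]},
    {"gripper": 0.8,"translation": [-20,0,-5],"twist": [0,0,0]},
    {"gripper": 0.8,"translation": [0,0,0],"twist": [0,0,0]},
    {"gripper": 0.8,"translation": [0,0,0],"twist": [0,0,0]},
  ],
)

```text
time: 16.27
tool_pos: [386.6, -421.4, 272.2]
tcp_rot: [179.4, -0.3, 8.6]
ft_force: [0.3, -0.4, 0.3]
finger_gap: 68.6
```

```bash
python3 - <<'E'
from h import *
from bench import r
s=r.sense();print(s["tool_pos"].round(1),s["tcp_rot"].round(2),s["ft_force"].round(1))
w=r.snapshot("wrist");im=w["pixels"];cv2.imwrite("pics/w7.png",im[:,:,::-1])
h=cv2.cvtColor(im,cv2.COLOR_RGB2HSV)
he=w["hand_eye"];f=200/np.tan(np.radians(w["fovy"]/2));Rc=rot(s["tcp_rot"]);o=Rc.apply(he[:3,3])+s["tool_pos"]
def onz(px,z):
    d=Rc.apply(he[:3,:3]@np.array([(px[0]-w["cx"])/f,(px[1]-w["cy"])/f,1]));return (o+d*(z-o[2])/d[2])[:2].round(1)
def comp(m,z,name,k=3):
    n,l,st,c=cv2.connectedComponentsWithStats(cv2.morphologyEx(m.astype(np.uint8),cv2.MORPH_OPEN,np.ones((3,3))))
    for i in np.argsort(-st[1:,4])[:k]+1:
        ys,xs=np.nonzero(l==i);rr=cv2.minAreaRect(np.c_[xs,ys].astype(np.float32))
        print(name,st[i].tolist(),onz(c[i],z),[onz(p,z).tolist() for p in cv2.boxPoints(rr)])
comp((h[:,:,0]<14)&(h[:,:,1]>190)&(h[:,:,2]>150),5,"orange",6)
comp((h[:,:,1]<60)&(h[:,:,2]>130),5,"white",2)
comp((h[:,:,0]>105)&(h[:,:,0]<125)&(h[:,:,1]>190),51,"blue",2)
s=r.snapshot("scene")["pixels"];print("before/after diff off-robot")
E
```

```text
[ 386.6 -421.4  272.2] [179.43  -0.32   8.57] [ 0.3 -0.4  0.3]
orange [453, 75, 6, 7, 27] [ 517.4 -571.7] [[520.7, -567.1], [521.7, -573.2], [515.0, -575.0], [514.0, -568.9]]
white [254, 0, 130, 154, 16811] [ 498.8 -403.5] [[564.5, -319.5], [587.0, -465.9], [414.6, -501.4], [389.9, -335.4]]
white [38, 0, 136, 139, 6331] [ 455.4 -156.8] [[527.3, -76.8], [550.5, -228.1], [393.8, -231.4], [368.5, -62.4]]
before/after diff off-robot
```

```bash
python3 - <<'E'
import cv2,numpy as np
im=cv2.imread("pics/w7.png");h=cv2.cvtColor(im,cv2.COLOR_BGR2HSV)
g=cv2.cvtColor(im,cv2.COLOR_BGR2GRAY).astype(int)
for y in (40,70): print(y,"".join("%4d"%v for v in g[y,245:420]))
for x in (280,375): print(x,"".join("%4d"%v for v in g[0:165,x]))
for n,lo,hi in (("orange",(3,150,120),(18,255,255)),("blue",(100,140,40),(130,255,255))):
    m=cv2.inRange(h,lo,hi);k,l,st,c=cv2.connectedComponentsWithStats(m)
    for i in range(1,k):
        if st[i,4]>40: print(n,st[i].tolist(),c[i].round(1))
E
```

```text
40  118 121 124 119 123 122 124 123 120 132 168 208 203 206 211 215 217 217 207 203 203 201 207 202 194 193 191 189 195 192 195 196 194 193 194 195 193 193 193 196 191 193 193 194 191 190 194 193 195 191 196 194 193 191 194 195 194 193 194 192 192 194 191 188 168 153 154 153 154 151 153 157 178 210 211 211 208 212 207 171 113 103 102 106 103 108 149 193 195 192 192 197 197 193 194 193 193 194 196 195 197 193 193 195 195 195 194 195 194 196 194 198 196 195 195 194 197 197 194 192 195 194 197 193 197 193 199 215 218 212 214 213 217 215 219 215 196 147 126 131 126 128 123 122 125 122 120 116 119 115 114 120 115 114 118 121 117 122 121 119 126 124 125 127 127 128 131 130 122 128 126 124 128 126 122
70  122 124 122 126 124 129 123 129 126 126 127 151 196 211 210 209 203 204 206 212 210 204 210 213 211 195 195 195 193 194 196 192 194 194 196 197 195 194 192 194 195 197 195 191 193 198 195 192 196 195 193 198 196 198 194 193 195 195 195 195 198 195 195 199 198 178 114  78  89  99  99  98  99  98 100 101  99 101 100  99 101 101  99  97 141 197 202 196 199 200 198 202 200 202 199 200 201 200 
[... 1314 characters left out ...]
206 209 213 212 214 217 217 219 220 219 215 210 212 215 221 215 213 217 218 216 213 214 217 223 222 221 221 217 216 221 220 222 213 214 220 218 219 218 222 221 222 222 218 216 221 217 218 222 225 223 220 181 156 151 149 150 158 159 162 161 148 153 161 159 159 153 156 163 170 153 134 121 126 130 126 121 121 122 121 117 119
orange [255, 0, 11, 7, 77] [260.   3.]
orange [374, 0, 9, 8, 68] [377.8   3.4]
orange [449, 73, 13, 25, 99] [455.4  85.2]
orange [261, 136, 17, 16, 214] [268.2 144.2]
orange [359, 136, 16, 16, 179] [368.  145.2]
orange [438, 149, 13, 20, 51] [444.4 158.6]
blue [67, 0, 20, 33, 211] [76.5 13.6]
blue [87, 0, 33, 28, 313] [102.2   9.5]
blue [312, 63, 17, 64, 1006] [320.4  94.1]
```

```bash
python3 -c "
from bench import r
print(r.sense()['time'],r.hand_in())"
```

```text
the job is handed in; nothing more can be done
16.3667 None
```

The job is handed in, at 16.4 s of the 64 s allowed.

**What I did:** I pushed the keeper's knob round until the keeper lay level across the board. I then gripped the plate's batten, lifted the plate about 24 mm and checked in the wrist camera that the hole sat over the screw head. I pulled it straight off, lowered it onto the collage in 1 mm steps until the force showed contact, released it and backed the arm away.

**Last checks:**
- **Centring:** the final wrist picture, read numerically, shows the plate about 2 mm off the card's centre across its width. It was about 1.5 mm off along its length, measured just before release. The picture's margin under the plate is 17 mm.
- **Squareness:** the plate is within about half a degree of the card, judged from the wrist picture taken just before lowering and the gripper's angle.
- **Contact:** the wrist force read about 0 N after release, and the arm is clear of everything. Wrist readings stayed below about 7 N throughout.

**What disagreed or was not checked:**
- The scene and top cameras put the collage card 9 mm too low. The wrist camera and the fixed cameras differed by 2 to 4 mm, so I relied on the wrist camera for the placing.
- The wrist view put the plate about 5 mm nearer the fingertips than the board fit did. The contact height (17.1 mm) agreed with the wrist view.
- My detection of the orange corners and the grip found nothing usable at first, and worked after I loosened the thresholds.
- I did not measure the bystanders again afterwards, but the arm's path stayed clear of them and no contact force appeared.

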